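# Coast test of a kit rover on the test ramp

## Robot

A 6-joint arm with a two-finger parallel gripper is mounted at the origin on the work surface. World frame = base frame: x ahead of the robot, y to its left, z up, the work surface at z = 0. Lengths are in m, angles in degrees, forces in N, time in s.
With the tool pointing down it reaches from about 0.3 to 0.75 m from the base axis. Payload 8.5 kg.
Tool frame: the origin (TCP) lies midway between the tips of the shut fingers; the grasp point (between the pads) lies 19 mm behind it; z points along the fingers, y is the line along which they close (so a half turn about z gives the same grasp; the last joint's range is limited). The gripper opens to 85 mm and grips with 20 to 120 N. Pads are 22 mm wide; open, the fingers measure 114 mm over their backs; the gripper's body (76 mm by 85 mm) begins 54 mm behind the grasp point. The pads swing forward as they close: fully open they stand 13 mm farther back than shut.
Start: joints at [-79.601, 21.807, 74.336, -0, 83.858, -12.336], TCP at [0.213, -0.507, 0.231] pointing down, gripper open.
Joint ranges: [-178.18, 178.18], [-50.72, 133.34], [12.68, 142.11], [-81.47, 261.47], [9.98, 163.14], [-165.26, 165.26]. Speed limits (degrees/s): [136.94, 136.94, 180, 180, 180, 180].

## Interface

Orientations are given as a 3x3 rotation matrix whose columns are the frame's x, y, z axes.
In Python, from rig import env gives the robot as it stands. The module is installed in compiled form; this text tells all that it offers.
- The arm moves only by the tool jog_arm, never from a script. Its argument "targets" is a list of rows, each a list of 6 numbers: the shift along the tool's x, y, z in cm, then the turn, a rotation vector about the tool's x, y, z in degrees. A call has 1 to 8 rows; each row is the pose to reach, as a shift and turn from the pose commanded when the call began, along the tool's axes at that moment; what a row does not reach only later rows make up. A row lasts 1/12 s, in which the tool goes at most 41.7 mm and 7.16 degrees, less where a joint would pass 70% of its speed; a pose out of reach is approached as far as the arm can. A call with a gripper value outside its range is refused whole. "hand" is the opening, from 0 (shut) to 1 (fully open), set as the call begins (left out, the last holds). The fingers move at their own pace and stop on an object; "newtons" is the grip in N (left out, the last holds). Time passes only in rows, so rows that repeat a pose let the fingers close. It gives the time, the measured TCP pose, the force, the opening and the grip force at its end, in the units of the state.
- env.observe(): the state, without advancing time (a new reading comes with each control period).
- env.get_image(name): name is "scene" or "top"; returns a dict with "frame" (420x560x3 uint8, red, green, blue), "depth" (420x560 float32, m along the optical axis (not along the pixel's ray), 0 where there is no reading), "fovy" (degrees; the focal length in pixels is half the picture's height over the tangent of half this angle, whatever the lens; pixels are square), "cx", "cy" (the principal point, pixels), "cam_to_world" (4x4, takes a point from camera to world coordinates). Camera axes: x right, y down, z forward; pixel columns grow to the right and rows downward; lengths in m; the calibration is good to about 2 mm. A picture is of the moment at which its call begins.
- env.close_job(): hands the job in; it is judged then, once.
Trained networks look in the newest picture that a camera, given by its name, has taken for a name from the list of things; names that differ only in an ending like _2 or _b are one class to them, and where a whole thing is asked for, a point or a joint stands for the part that bears it (a point fixed in the world has none). Each returns a list of dicts, best first, with "score" (0 to 1); they miss things now and then, are a little off and sometimes report something else, mostly with a low value. They report only what shows in the picture. A call takes as long as a camera call. They do not tell look-alikes from the thing itself.
- env.regions_of(camera, target): "pixels" (420x560 bool, what is visible of it) and "point" ([row, column] in pixels, amid what is visible of it).
The state is a dict: "time_s": time; "q": joint angles; "qvel": joint speeds; "joint_efforts": joint torques, N m; "position": TCP position; "tool_rot": TCP orientation; "ft_force": force on the tool from outside, world axes, zero at the start; "wrist_torque": the same for the moment, N m; "grip_width": finger opening in m; "gripper_force": force on a finger pad.
Only numpy, scipy, OpenCV 4.12 (cv2) and the standard library are available. Lean on these libraries where they do the work, as an engineer would, in place of code of your own. Each camera call takes 0.05 s, during which the arm holds its last target. There are 200 camera calls.

## Task

Push the start gate's red-knobbed lever fully downhill to release the kit rover, and let it coast untouched until its nose has passed the blue line. Then catch it with the fingertips on its sprung front bumper, so gently that the bumper is never driven home, bring it to a standstill well short of the end stops and hold it there for a second. Finally ease it down until its front wheels rest softly against the rubber stops and take the hand away, leaving the other parts on the cart alone.

Things in the scene. Friction and masses are not known exactly. Their poses are not given: they have to be found in the camera images.
- deck: Plywood deck of the fixed coast-test ramp, 800 x 150, 15 mm high aluminium curbs (inner faces 134 apart), 42 to 82 mm above the cart, running crosswise before the robot, low end to the robot's right. Origin: middle of the top surface. x points downhill along the surface (slope 0.05 rad), z square to it and up, y across it, away from the robot. Spans x -400 to 400 mm.
- line (a point): Centre, on the deck surface, of the downhill edge of the blue timing line, a 12 mm wide painted stripe across the deck (deck x = +72 mm).
- stop_face (a point): Deck centreline, on the surface, at the uphill face of the two black rubber end stops (deck x = +360 mm). They are 30 long, 38 high, one in each wheel lane (deck |y| 37 to 66 mm). The 74 mm between them is open for the bumper and the fingers, and so is the end of the deck beyond.
- gate (a joint): Start gate, rad: 0 as found (two steel pegs 36 mm high stand before the front wheels), 1.4 fully open (pegs sunk in the deck). It turns about a cross shaft at deck x = -178.5, z = -14 mm; pushing the lever downhill opens it. It stays where left (about 1 N at the knob moves it). The rover creeps after the pegs as they tip and runs free by 1.1 rad.
- lever_knob (a point): Centre of the red ball knob, diameter 24, on the gate lever: a steel rod of diameter 10, 95 mm from shaft to knob centre, outside the curb on the robot's side (deck y = -96 mm). At gate 0 it leans 0.55 rad uphill of the deck's normal, fully open 0.85 rad downhill.
- rover: Kit rover, blue battery pack, green board with two domed eyes, 72 mm high; wheel radius 32, width 22, axles at x = 60 and -60, wheels at y = 50 and -50. Origin midway, in the wheels' contact plane; x forward (downhill), z up. Mass 0.8 kg nominal (0.7 to 1.0). Drag 1.4 N per m/s plus 2% of its weight: it coasts to 0.15 to 0.22 m/s, time constant 0.6 s. It runs 0.54 m to the stops.
- rover_nose (a point): Point fixed to the rover, 125 mm ahead of its origin and 30 mm above the wheel plane: centre of the front face of the black rubber bumper while it is free (pressed, the face is bumper behind this point). At the start it is near deck x = -150 mm; with the wheels on the end stops it is at +393 mm.
- bumper (a joint): How far the sprung bumper is pushed in, m: 0 free, 0.010 driven home on its solid stop; keep under 0.008. Stiffness 150 N/m, damping 1 N s/m nominal: holding the rover on the slope presses it 1.5 to 4 mm. The bumper is a black rubber bar 60 wide, 16 deep, from 16 to 44 mm above the deck.
- standoffs: Bundle of five brass hex standoffs in a black clip, 50 x 34 x 21, loose on the cart beyond the ramp; to be left alone. Origin: centre of its underside, x along the standoffs.
- battery_shell: Spare empty blue plastic battery pack shell, open top, 75 x 58 x 22, loose on the cart beyond the ramp; to be left alone. Origin: centre of its underside.
- spare_bumper: Spare black rubber bumper switch on a green plate, 55 x 65 x 23, loose on the cart beyond the ramp; to be left alone. Origin: centre of its underside.
Things that resemble listed ones, but are neither listed nor needed, are in the scene too. There is more than one size of the rover; the job needs the larger.

How it is judged (in metres and radians):
On the way, in this order (a step that is already met when the one before it is completed fails the run):
1. the rover, released by the gate, coasts untouched until its nose has passed the blue line (value of joint gate above 1 rad and x of rover_nose in the frame of deck above 0.072 m and linear speed of rover above 0.1 m/s and contact force between each of the arm, the fingers and rover below 0.2 N).
2. it is caught on its bumper and held still, short of the end stops (value of joint bumper above 0.0005 m and linear speed of rover below 0.03 m/s and x of rover_nose in the frame of deck below 0.38 m and contact force between the fingers and rover above 0.05 N), for 0.5 s.
At the end, for the whole second after the job is handed in: The rover stands on the deck with its front wheels against the end stops (within 6 mm), at rest (under 10 mm/s), its bumper free (pressed under 1.5 mm), the gate open (over 1.0 rad), the other parts within 20 mm of where they lay (x of rover_nose in the frame of deck between 0.387 and 0.4 m and linear speed of rover below 0.01 m/s and value of joint bumper below 0.0015 m and value of joint gate above 1 rad and angle between the z axis of rover and the z axis of deck, either way round below 0.05 rad and distance of each of standoffs, battery_shell, spare_bumper from where it was at the start of the episode below 0.02 m); the robot touches nothing.
It fails at once if the rover is touched before its nose reaches the blue line (x of rover_nose in the frame of deck below 0.058 m and contact force between any of the fingers, the arm and rover above 0.3 N).
It fails at once if the bumper is driven home (pressed more than 8 mm) (value of joint bumper above 0.008 m).
It fails at once if the rover runs onto the end stops faster than 0.12 m/s (x of rover_nose in the frame of deck above 0.38 m and linear speed of rover above 0.12 m/s).
It fails at once if the rover is lifted or tipped off the deck (angle between the z axis of rover and the z axis of deck, either way round above 0.2 rad).
It fails at once if another part on the cart is disturbed (moved more than 20 mm) (distance of any of standoffs, battery_shell, spare_bumper from where it was at the start of the episode above 0.02 m).
It also fails if it takes over 38 s, if anything falls off the work surface, if the arm or the gripper's body presses on something with over 40 N, if the wrist force passes 120 N, or if a joint passes its speed limit or range.

## Working session

There is one attempt and no reset: what is moved stays moved. The work goes in short steps, Python scripts to look and compute and a tool call to move; the robot and the scene stay as the last step left them, time stands still between calls to the robot, and variables do not carry over. Pictures are saved under pics/ and viewed, at most 10 in all, crops included, and the job is handed in when it is done.

Besides the shell and the picture viewer there is one more tool, called after "Request:" as name(argument=value, ...) on one line, values as JSON. jog_arm: Moves the arm, as the interface text tells. Its arguments: {"type":"object","properties":{"targets":{"type":"array","items":{"type":"array","items":{"type":"number"}}},"hand":{"type":"number"},"newtons":{"type":"number"}},"required":["targets"]}

```bash
mkdir -p pics; cat > h.py <<'E'
import numpy as np, cv2
from rig import env
def K(im):
    f=im["frame"].shape[0]/2/np.tan(np.radians(im["fovy"])/2); return f
def pts(im,mask):
    f=K(im); r,c=np.nonzero(mask&(im["depth"]>0)); d=im["depth"][r,c]
    p=np.c_[(c-im["cx"])*d/f,(r-im["cy"])*d/f,d,np.ones(len(d))]
    return (p@np.array(im["cam_to_world"]).T)[:,:3]
def proj(im,P):
    T=np.linalg.inv(im["cam_to_world"]); p=T[:3,:3]@np.asarray(P)+T[:3,3]; f=K(im)
    return np.array([im["cy"]+f*p[1]/p[2], im["cx"]+f*p[0]/p[2]])
E
python3 - <<'E'
from h import *
s=env.observe(); print(s)
ims={}
for n in("scene","top"):
    im=env.get_image(n); ims[n]=im; cv2.imwrite(f"pics/{n}0.png",im["frame"][:,:,::-1])
    print(n,im["fovy"],im["cx"],im["cy"],np.round(im["cam_to_world"],3).tolist())
    for t in("deck","line","stop_face","gate","lever_knob","rover","rover_nose","bumper"):
        try:
            for r in env.regions_of(n,t)[:3]:
                p=pts(im,r["pixels"]); print(t,round(r["score"],2),np.round(r["point"]),len(p),np.round(np.median(p,0),3),np.round(p.min(0),3),np.round(p.max(0),3))
        except Exception as e: print(t,e)
np.save("ims.npy",ims,allow_pickle=True)
E
```

```text
{'time_s': 0.0, 'q': array([-7.96002755e+01,  2.18426360e+01,  7.43873019e+01,  7.71483694e-04,
        8.38581902e+01, -1.23358832e+01]), 'qvel': array([-0.03375794,  0.02404165,  0.00962273,  0.04528811, -0.02850489,
        0.07276917]), 'joint_efforts': array([-2.35459906e-03, -4.48464310e+01, -2.31276137e+01, -4.10436260e-04,
        4.81230862e-03, -2.49105091e-05]), 'position': array([ 0.21250713, -0.506955  ,  0.23068136]), 'tool_rot': array([[ 9.22298687e-01,  3.86477763e-01, -2.64485953e-04],
       [ 3.86477703e-01, -9.22297506e-01,  1.51527350e-03],
       [ 3.41684779e-04, -1.49975269e-03, -9.99998817e-01]]), 'ft_force': array([-0.87401626,  0.82570599,  0.17242703]), 'wrist_torque': array([ 0.01590948, -0.0080534 ,  0.01185869]), 'gripper_force': 0.0, 'grip_width': 0.08550384998347291}
scene 52.74159558493459 279.98524652119653 208.00997060646552 [[0.392, 0.791, -0.469, 1.02], [0.92, -0.33, 0.213, -0.164], [0.013, -0.515, -0.857, 0.986], [0.0, 0.0, 0.0, 1.0]]
deck 0.92 [237. 256.] 16270 [ 0.579 -0.02   0.061] [ 0.406 -0.333 -0.004] [0.658 0.54  0.156]
line 0.58 [240. 25
[... 1567 characters left out ...]
0.474 0.282 0.11 ] [ 0.461  0.251 -0.001] [0.621 0.312 0.155]
lever_knob 0.61 [232. 168.] 272 [0.474 0.287 0.116] [ 0.461  0.251 -0.003] [0.629 0.35  0.155]
rover 0.6 [190. 145.] 4296 [0.567 0.336 0.128] [0.504 0.226 0.067] [0.635 0.452 0.147]
rover_nose 0.85 [188. 147.] 4603 [0.567 0.338 0.126] [0.504 0.226 0.066] [0.635 0.462 0.147]
rover_nose 0.66 [293. 162.] 2226 [0.339 0.314 0.037] [ 0.281  0.233 -0.005] [0.393 0.412 0.055]
bumper 0.78 [189. 197.] 272 [0.568 0.233 0.112] [0.538 0.226 0.092] [0.597 0.255 0.118]
bumper 0.42 [288. 132.] 158 [0.353 0.389 0.03 ] [ 0.33   0.379 -0.003] [0.375 0.411 0.04 ]
bumper 0.16 [190. 146.] 4296 [0.567 0.34  0.128] [0.504 0.226 0.067] [0.629 0.453 0.147]
```

View pics/scene0.png

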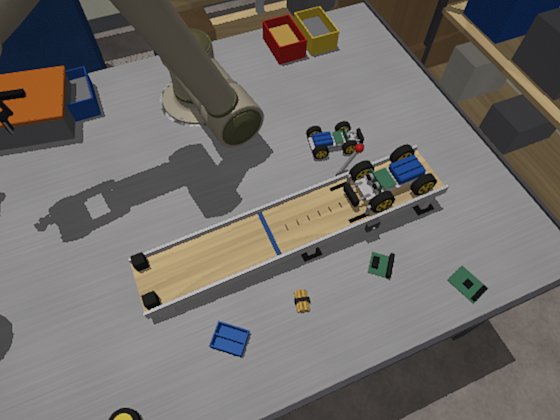

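View pics/top0.png

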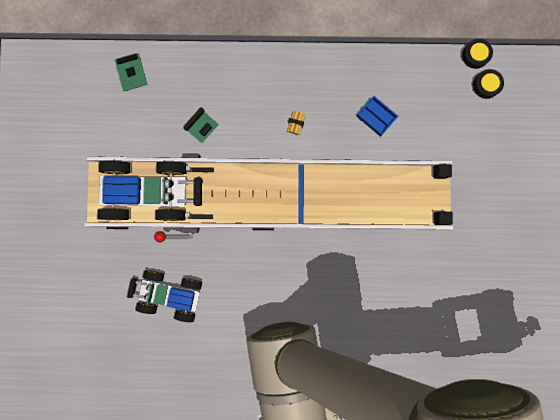

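The pictures show the ramp crosswise with the rover behind the pegs. In the top image the red knob is at about (237,160), the blue line at column 300 and the black stops at column 442. The look-alike small rover is on the robot's side, and the loose parts lie beyond the ramp. Next I fit the deck frame.

```bash
cat > fit.py <<'E'
from h import *
ims=np.load("ims.npy",allow_pickle=True).item()
P={};B={};R={};S={}
for n,im in ims.items():
    h=cv2.cvtColor(im["frame"],cv2.COLOR_RGB2HSV); H,Sa,V=[h[:,:,i].astype(int) for i in range(3)]
    rng=np.zeros(H.shape,bool)
    def sel(m,lo,hi):
        p=pts(im,m); return p[((p>lo)&(p<hi)).all(1)]
    P[n]=sel((H>8)&(H<25)&(Sa>60)&(V>100),[.45,-.45,.03],[.68,.2,.1])
    B[n]=sel((H>100)&(H<125)&(Sa>120),[.48,-.1,.04],[.66,.12,.08])
    R[n]=sel(((H<6)|(H>174))&(Sa>150)&(V>90),[.4,.15,.05],[.55,.4,.2])
    S[n]=sel((V<50),[.48,-.4,.06],[.66,-.27,.14])
    for k,d in(("ply",P),("blue",B),("red",R),("stop",S)): print(n,k,len(d[n]),np.round(np.median(d[n],0),4),np.round(np.percentile(d[n],2,axis=0),4),np.round(np.percentile(d[n],98,axis=0),4))
allp=np.vstack(list(P.values())+list(B.values())); c=allp.mean(0)
A=allp
for _ in range(4):
    c=A.mean(0); nrm=np.linalg.svd(A-c,full_matrices=False)[2][2]; nrm*=np.sign(nrm[2]); A=allp[abs((allp-c)@nrm)<.004]
print("normal",nrm,"tilt",np.arccos(nrm[2]))
# line direction -> dy from blue, and ply edges
b=np.vstack(list(B.values())); bd=np.linalg.svd(b-b.mean(0),full_matrices=False)[2][0]; bd*=np.sign(bd[0])
# long direction from ply: midpoints
mid=[]
for y in np.arange(-.26,.1,.01):
    q=A[abs(A[:,1]-y)<.006]; mid.append([y,(np.percentile(q[:,0],1)+np.percentile(q[:,0],99))/2])
k=np.polyfit(*np.array(mid).T,1); print("yaw blue",bd,"slope mid",k, "w",np.ptp(A[:,0]))
dx=np.array([-k[0],-1,0]); dx-=dx@nrm*nrm; dx/=np.linalg.norm(dx); dy=np.cross(nrm,dx)
print("dx",dx,"dy",dy)
R0=np.c_[dx,dy,nrm]; q=b@R0
lx=np.percentile(q[:,0],[2,50,98]); print("blue deck x",lx, "y",np.percentile(q[:,1],[1,99]),"z",np.median(q[:,2]))
a=A@R0; cy=np.polyval(k,b.mean(0)[1]); mc=np.array([cy,b.mean(0)[1],b.mean(0)[2]])
o=np.array([lx[1]-.066,(mc@R0)[1],np.median(a[:,2])]); O=R0@o; print("origin",O)
for n in ims:
  print(n,"stop",np.round(np.percentile(S[n]@R0-o,[2,50,98],axis=0),4).tolist()); print("red",np.round(np.percentile(R[n]@R0-o,[2,50,98],axis=0),4).tolist())
  print("blue",np.round(np.percentile(B[n]@R0-o,[2,50,98],axis=0),4).tolist(),"ply",np.round(np.percentile(P[n]@R0-o,[1,50,99],axis=0),4).tolist())
np.savez("deck.npz",R=R0,o=O)
E
python3 fit.py
```

```text
scene ply 9486 [ 0.5701 -0.0731  0.0552] [ 0.507  -0.3085  0.0426] [0.629  0.189  0.0694]
scene blue 172 [0.5675 0.0123 0.0603] [0.5081 0.0078 0.0564] [0.6271 0.0176 0.064 ]
scene red 50 [0.4743 0.2974 0.1495] [0.4653 0.2893 0.1451] [0.4822 0.3061 0.1537]
scene stop 390 [ 0.616  -0.2961  0.0805] [ 0.5126 -0.31    0.0614] [ 0.6412 -0.2832  0.0846]
top ply 13211 [ 0.5723 -0.056   0.0552] [ 0.5079 -0.3017  0.0419] [0.6365 0.1905 0.0687]
top blue 277 [0.5744 0.0124 0.0594] [0.5083 0.0074 0.0559] [0.6325 0.0174 0.0632]
top red 88 [0.4705 0.2992 0.149 ] [0.4614 0.2912 0.1413] [0.4797 0.3087 0.1551]
top stop 420 [ 0.6126 -0.2924  0.0801] [ 0.5099 -0.3095  0.0616] [ 0.6375 -0.2803  0.0846]
normal [ 4.78819832e-04 -5.05066797e-02  9.98723608e-01] tilt 0.05053045005434111
yaw blue [ 0.99996384  0.00834377 -0.00164046] slope mid [-0.01289692  0.57097701] w 0.14203592682291255
dx [ 0.01288811 -0.99864046 -0.05050865] dy [9.99916830e-01 1.28958438e-02 1.72766761e-04]
blue deck x [-0.01254071 -0.00784889 -0.00317097] y [0.50647111 0.63367335] z 0.05923575802270693
origin [0.56996863 0.07815221 0.06234076]
scene stop [[0.361, -0.0622, 0.0179], [0.3731, 0.0411, 0.0374], [0.3869, 0.0664, 0.041]]
red [[-0.2334, -0.1018, 0.0718], [-0.2247, -0.0929, 0.076], [-0.2164, -0.085, 0.0801]]
blue [[0.0609, -0.0627, -0.0026], [0.0658, -0.0033, 0.0013], [0.0702, 0.0563, 0.0051]] ply [[-0.1167, -0.0661, -0.0035], [0.1515, -0.0019, 0.0005], [0.3932, 0.0585, 0.0047]]
top stop [[0.3581, -0.0649, 0.0175], [0.3691, 0.0378, 0.0367], [0.386, 0.0626, 0.0411]]
red [[-0.2359, -0.1057, 0.068], [-0.2264, -0.0965, 0.0754], [-0.2182, -0.0874, 0.0812]]
blue [[0.0614, -0.0625, -0.0032], [0.0661, 0.0036, 0.0004], [0.0707, 0.0617, 0.0043]] ply [[-0.1172, -0.0649, -0.005], [0.1346, 0.0005, -0.0004], [0.3893, 0.0665, 0.0042]]
```

```bash
cat >> h.py <<'E'
D=np.load("deck.npz"); DR,DO=D["R"],D["o"]
RT=np.c_[-DR[:,0],DR[:,1],-DR[:,2]]
from scipy.spatial.transform import Rotation as Ro
def plan(*tg):
    s=env.observe(); R=s["tool_rot"]; p=s["position"]
    print("t",s["time_s"],"deck",np.round((p-DO)@DR,4),"q",np.round(s["q"],1))
    rv=np.degrees(Ro.from_matrix(R.T@RT).as_rotvec())
    for t in tg: print(t,np.round((R.T@(DO+DR@np.array(t)-p))*100,2),np.round(rv,2))
E
python3 -c "
from h import *
plan((.2,-.1,.16),(-.268,-.1,.16),(-.268,-.1,.045))"
```

```text
t 0.9 deck [ 0.5715 -0.3649  0.1982] q [-79.6  21.8  74.3   0.   83.9 -12.3]
(0.2, -0.1, 0.16) [ 38.53 -24.65   1.93] [  1.71   2.55 -67.99]
(-0.268, -0.1, 0.16) [ 56.04 -67.99  -0.43] [  1.71   2.55 -67.99]
(-0.268, -0.1, 0.045) [ 56.26 -68.53  11.05] [  1.71   2.55 -67.99]
```

Request:
jog_arm(targets=[[38.5,-24.7,1.9,1.71,2.55,-68],[38.5,-24.7,1.9,1.71,2.55,-68],[38.5,-24.7,1.9,1.71,2.55,-68],[38.5,-24.7,1.9,1.71,2.55,-68],[38.5,-24.7,1.9,1.71,2.55,-68],[38.5,-24.7,1.9,1.71,2.55,-68],[38.5,-24.7,1.9,1.71,2.55,-68],[38.5,-24.7,1.9,1.71,2.55,-68]], hand=0)

```text
time_s: 1.57
position: [0.4023, -0.2313, 0.2177]
tool_rot: [[0.168, 0.986, 0.004], [0.985, -0.168, 0.043], [0.043, -0.003, -0.999]]
ft_force: [0.8, -0.9, -0.1]
grip_width: -0.0002
gripper_force: 0.0
```

```bash
python3 -c "
from h import *
plan((-.268,-.1,.16))"
```

```text
t 1.5667 deck [ 0.299  -0.1716  0.1707] q [-45.6  14.3  88.    1.9  79.3 -36.3]
(-0.268, -0.1, 0.16) [57.07 -3.22  0.66] [  0.29   0.42 -10.42]
```

Request:
jog_arm(targets=[[54,-3,0.6,0.29,0.42,-10.4],[54,-3,0.6,0.29,0.42,-10.4],[54,-3,0.6,0.29,0.42,-10.4],[54,-3,0.6,0.29,0.42,-10.4],[54,-3,0.6,0.29,0.42,-10.4],[54,-3,0.6,0.29,0.42,-10.4],[54,-3,0.6,0.29,0.42,-10.4],[54,-3,0.6,0.29,0.42,-10.4]])

```text
time_s: 2.23
position: [0.441, 0.0998, 0.2285]
tool_rot: [[-0.007, 1.0, -0.0], [0.999, 0.007, 0.051], [0.051, 0.0, -0.999]]
ft_force: [1.5, 0.7, -0.2]
grip_width: -0.0002
gripper_force: 0.0
```

```bash
python3 -c "
from h import *
plan((-.268,-.1,.16))"
```

```text
t 2.2333 deck [-0.0317 -0.1286  0.1648] q [-4.  11.8 89.5  3.  78.9 -5. ]
(-0.268, -0.1, 0.16) [23.64  2.72  0.49] [ 0.02 -0.01 -0.35]
```

Request:
jog_arm(targets=[[20,2.7,0.5,0,0,-0.3],[20,2.7,0.5,0,0,-0.3],[20,2.7,0.5,0,0,-0.3],[20,2.7,0.5,0,0,-0.3],[20,2.7,0.5,0,0,-0.3],[20,2.7,0.5,0,0,-0.3],[20,2.7,0.5,0,0,-0.3],[20,2.7,0.5,0,0,-0.3]])

```text
time_s: 2.9
position: [0.4667, 0.2976, 0.2332]
tool_rot: [[-0.012, 1.0, -0.001], [0.999, 0.012, 0.05], [0.05, -0.001, -0.999]]
ft_force: [-0.2, 0.0, -0.4]
grip_width: -0.0001
gripper_force: 0.0
```

```bash
python3 -c "
from h import *
plan((-.268,-.1,.16),(-.268,-.1,.045))"
```

```text
t 2.9 deck [-0.2291 -0.1004  0.1595] q [19.  21.4 74.7  2.8 83.  17.9]
(-0.268, -0.1, 0.16) [ 3.89  0.03 -0.05] [-0.04  0.01 -0.04]
(-0.268, -0.1, 0.045) [ 3.89  0.04 11.45] [-0.04  0.01 -0.04]
```

Request:
jog_arm(targets=[[3.9,0,0,0,0,0],[3.9,0,2,0,0,0],[3.9,0,5,0,0,0],[3.9,0,8.5,0,0,0],[3.9,0,11.45,0,0,0],[3.9,0,11.45,0,0,0],[3.9,0,11.45,0,0,0]])

```text
time_s: 3.48
position: [0.4665, 0.3415, 0.121]
tool_rot: [[-0.01, 1.0, -0.003], [0.999, 0.01, 0.05], [0.05, -0.002, -0.999]]
ft_force: [0.1, 0.3, 1.4]
grip_width: -0.0003
gripper_force: 0.0
```

```bash
python3 -c "
from h import *
plan((-.13,-.1,.045))
im=env.get_image('top'); cv2.imwrite('pics/t1.png',cv2.resize(im['frame'][100:300,60:320,::-1],None,fx=2.5,fy=2.5))"
```

```text
t 3.4833 deck [-0.2673 -0.1001  0.0452] q [23.3 29.7 80.7  2.9 68.7 21.6]
(-0.13, -0.1, 0.045) [-13.73   0.04   0.03] [-0.12  0.03 -0.15]
```

View pics/t1.png

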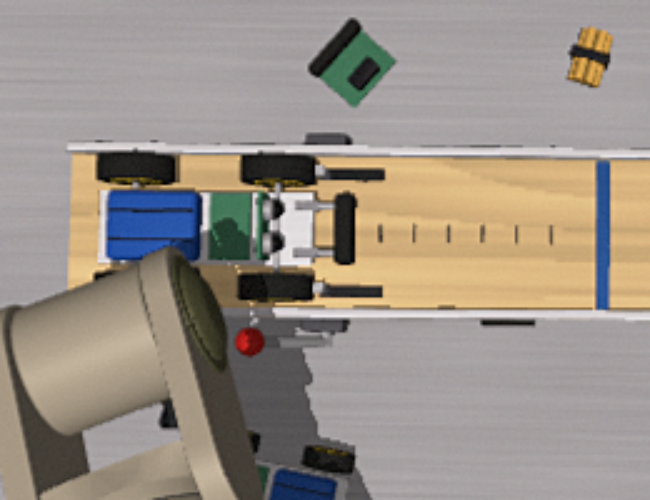

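The finger is on the uphill side of the knob with a clear gap, and the rover is still on the pegs. Next I push the lever.

Request:
jog_arm(targets=[[-2.7,0,0,0,0,0],[-5.4,0,0,0,0,0],[-8.1,0,0,0,0,0],[-10.8,0,0,0,0,0],[-13.4,0,0,0,0,0],[-13.4,0,0,0,0,0],[-12.2,0,-1.0,0,0,0],[-12.2,0,-4.0,0,0,0]])

```text
time_s: 4.2
position: [0.4671, 0.2192, 0.1546]
tool_rot: [[-0.011, 1.0, -0.004], [0.999, 0.011, 0.051], [0.051, -0.003, -0.999]]
ft_force: [-0.8, 0.3, -0.2]
grip_width: 0.0002
gripper_force: 0.0
```

```bash
cat >> h.py <<'E'
def rover(n):
    im=env.get_image(n); t=env.observe()["time_s"]
    h=cv2.cvtColor(im["frame"],cv2.COLOR_RGB2HSV); H,S=h[:,:,0],h[:,:,1]
    def dk(m): return (pts(im,m)-DO)@DR
    b=dk((H>100)&(H<125)&(S>120)); b=b[(abs(b[:,1])<.045)&(b[:,2]>.035)&(b[:,2]<.1)]
    g=dk((H>60)&(H<95)&(S>80)); g=g[(abs(g[:,1])<.045)&(g[:,2]>.03)&(g[:,2]<.1)]
    k=dk((h[:,:,2]<60)); k=k[(abs(k[:,1])<.025)&(k[:,2]>.036)&(k[:,2]<.05)]
    pc=lambda a:np.round(np.percentile(a[:,0],[2,98]),4) if len(a)>5 else None
    print(n,"t(after)",round(t,3),"batt",pc(b),len(b),"board",pc(g),len(g),"blk",pc(k),len(k)); return im
E
python3 -c "
from h import *
plan((.22,-.1,.09))
im=rover('scene')
ims=np.load('ims.npy',allow_pickle=True).item(); im0=ims['top']; o=env.get_image
env.get_image=lambda n: ims[n]
for n in ims: rover(n)"
```

```text
t 4.2 deck [-0.1469 -0.101   0.085 ] q [10.5 22.2 87.6  3.1 69.9  8.8]
(0.22, -0.1, 0.09) [-36.69   0.18  -0.52] [-0.19 -0.02 -0.13]
scene t(after) 4.25 batt [-0.3043 -0.2312] 667 board [-0.23   -0.1753] 310 blk [-0.2233 -0.1041] 154
scene t(after) 4.25 batt [-0.3468 -0.2126] 677 board [-0.2663 -0.2184] 306 blk [-0.2765 -0.1476] 136
top t(after) 4.25 batt [-0.3486 -0.2778] 1005 board [-0.2671 -0.2212] 478 blk [-0.2782 -0.1509] 190
```

Request:
jog_arm(targets=[[-4.1,0.1,-0.5,0,0,0],[-8.2,0.1,-0.5,0,0,0],[-12.3,0.1,-0.5,0,0,0],[-16.4,0.1,-0.5,0,0,0],[-20.5,0.1,-0.5,0,0,0],[-24.6,0.1,-0.5,0,0,0],[-28.7,0.1,-0.5,0,0,0],[-32.8,0.1,-0.5,0,0,0]])

```text
time_s: 4.92
position: [0.4734, -0.1113, 0.1452]
tool_rot: [[-0.012, 1.0, 0.003], [0.999, 0.012, 0.049], [0.049, 0.004, -0.999]]
ft_force: [1.0, 0.2, -0.5]
grip_width: 0.0001
gripper_force: 0.0
```

```bash
python3 -c "
from h import *
rover('scene'); rover('top')
plan((.2,-.03,.05),(.2,0,.022))"
```

```text
scene t(after) 4.967 batt [-0.1985 -0.1278] 671 board [-0.1177 -0.0706] 282 blk [-0.0143  0.0001] 109
top t(after) 5.017 batt [-0.1924 -0.1241] 927 board [-0.1108 -0.0676] 383 blk [-0.0077  0.0031] 137
t 5.0167 deck [ 0.187  -0.0984  0.092 ] q [-28.9  20.9  91.8   2.7  68.5 -30.2]
(0.2, -0.03, 0.05) [-1.24  6.83  4.24] [ 0.24  0.18 -0.39]
(0.2, 0, 0.022) [-1.22  9.82  7.05] [ 0.24  0.18 -0.39]
```

Request:
jog_arm(targets=[[-1.2,3.5,1.0,0.24,0.18,-0.4],[-1.2,7.0,3.0,0.24,0.18,-0.4],[-1.2,9.8,5.5,0.24,0.18,-0.4],[-1.2,9.8,7.0,0.24,0.18,-0.4]])

```text
time_s: 5.35
position: [0.5752, -0.1158, 0.072]
tool_rot: [[-0.02, 1.0, -0.001], [0.998, 0.02, 0.053], [0.053, 0.0, -0.999]]
ft_force: [-2.3, -0.2, -0.2]
grip_width: 0.0003
gripper_force: 0.0
```

```bash
python3 -c "
from h import *
rover('scene'); rover('top')
plan((.2,0,.022))"
```

```text
scene t(after) 5.4 batt [-0.1257  0.0734] 716 board [-0.0457  0.0007] 264 blk [0.0586 0.0737] 124
top t(after) 5.45 batt [-0.1201 -0.0514] 871 board [-0.0372  0.0051] 389 blk [0.0645 0.0754] 138
t 5.45 deck [ 0.1925 -0.0015  0.0188] q [-24.2  34.4  81.2   3.   66.1 -26.6]
(0.2, 0, 0.022) [-0.75  0.14 -0.32] [-0.39 -0.27  0.41]
```

Request:
jog_arm(targets=[[0,0.1,-0.2,0,0,0],[0,0.1,-0.2,0,0,0],[0,0.1,-0.2,0,0,0]])

```text
time_s: 5.7
position: [0.5723, -0.1165, 0.0768]
tool_rot: [[-0.019, 1.0, -0.002], [0.998, 0.019, 0.052], [0.052, -0.001, -0.999]]
ft_force: [0.1, 0.4, -0.1]
grip_width: 0.0003
gripper_force: 0.0
```

```bash
python3 -c "
from h import *
im=rover('scene')
cv2.imwrite('pics/s2.png',cv2.resize(im['frame'][150:350,100:400,::-1],None,fx=2.5,fy=2.5))
plan((.2,0,.022))"
```

```text
scene t(after) 5.75 batt [-0.0653  0.0077] 696 board [0.0123 0.0601] 267 blk [0.1187 0.1315] 107
t 5.75 deck [ 0.1937 -0.0003  0.0239] q [-24.3  34.1  80.9   2.9  66.4 -26.6]
(0.2, 0, 0.022) [-0.63  0.03  0.18] [-0.11 -0.13  0.35]
```

View pics/s2.png

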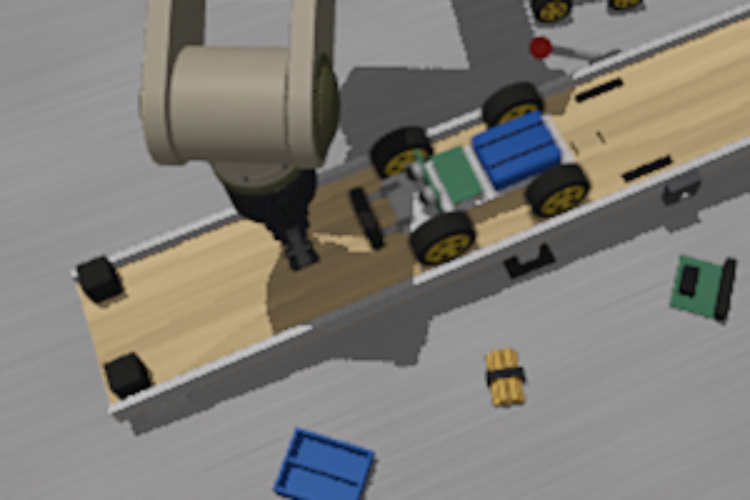

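The picture shows the rover at about (450,190) in the crop, past the line and heading for the finger at (300,250). The knob and lever are down and the pegs are flat. Next is the speed-matched catch.

Request:
jog_arm(targets=[[0,0,0.1,0,0,0],[-0.4,0,0.1,0,0,0],[-1.2,0,0.1,0,0,0],[-2.15,0,0.1,0,0,0],[-3.1,0,0.1,0,0,0],[-4.05,0,0.1,0,0,0],[-4.95,0,0.1,0,0,0],[-5.75,0,0.1,0,0,0]])

```text
time_s: 6.42
position: [0.5729, -0.1751, 0.0703]
tool_rot: [[-0.018, 1.0, -0.005], [0.998, 0.018, 0.054], [0.054, -0.004, -0.999]]
ft_force: [-0.2, -0.2, 0.8]
grip_width: 0.0001
gripper_force: 0.1
```

```bash
python3 -c "
from h import *
plan((.3,0,.022))"
```

```text
t 6.4167 deck [ 0.2526 -0.0003  0.0207] q [-29.4  35.9  78.3   2.7  67.6 -31.6]
(0.3, 0, 0.022) [-4.74  0.01 -0.14] [-0.26 -0.19  0.31]
```

Request:
jog_arm(targets=[[-0.7,0,0,0,0,0],[-1.3,0,0,0,0,0],[-1.8,0,0,0,0,0],[-2.2,0,0,0,0,0],[-2.5,0,0,0,0,0],[-2.7,0,0,0,0,0],[-2.85,0,0,0,0,0],[-2.95,0,0,0,0,0]])

```text
time_s: 7.08
position: [0.5736, -0.2031, 0.0688]
tool_rot: [[-0.019, 1.0, -0.005], [0.998, 0.019, 0.054], [0.054, -0.004, -0.999]]
ft_force: [-0.5, 0.6, 1.0]
grip_width: -0.0001
gripper_force: 0.1
```

```bash
python3 -c "
from h import *
rover('scene'); im=rover('top'); rover('scene')
plan((.3,0,.022))
print(env.observe()['ft_force'])
cv2.imwrite('pics/t3.png',cv2.resize(im['frame'][120:270,250:480,::-1],None,fx=3,fy=3))"
```

```text
scene t(after) 7.133 batt [0.0717 0.1424] 767 board [0.1532 0.1982] 320 blk [0.1545 0.2696] 252
top t(after) 7.183 batt [0.0695 0.1417] 910 board [0.1533 0.1981] 496 blk [0.1836 0.2647] 75
scene t(after) 7.233 batt [0.0723 0.1437] 765 board [0.1541 0.1988] 314 blk [0.1556 0.2698] 236
t 7.2333 deck [ 2.805e-01 -1.000e-04  2.070e-02] q [-31.7  36.8  76.6   2.7  68.5 -33.8]
(0.3, 0, 0.022) [-1.95 -0.01 -0.14] [-0.26 -0.2   0.36]
[-0.45663441 -0.15747729  0.12638461]
```

View pics/t3.png

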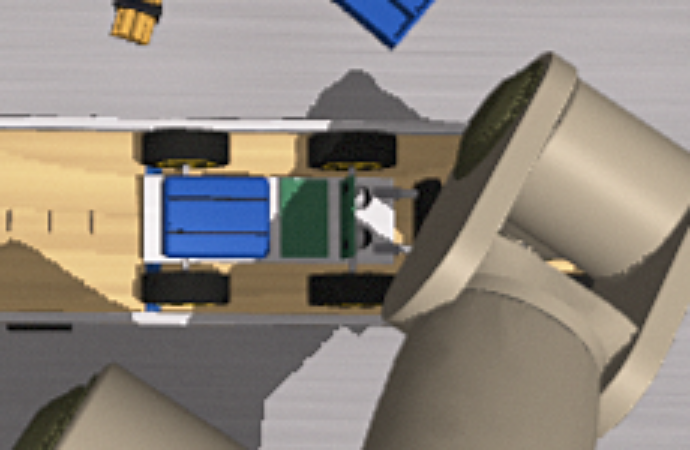

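The rover is at rest against the fingers, with its nose at about 0.27 m and steady over 0.1 s. Next I hold it there.

Request:
jog_arm(targets=[[0,0,0,0,0,0],[0,0,0,0,0,0],[0,0,0,0,0,0],[0,0,0,0,0,0],[0,0,0,0,0,0],[0,0,0,0,0,0],[0,0,0,0,0,0],[0,0,0,0,0,0]])

```text
time_s: 7.9
position: [0.5735, -0.2031, 0.0688]
tool_rot: [[-0.019, 1.0, -0.005], [0.998, 0.019, 0.054], [0.054, -0.004, -0.999]]
ft_force: [-0.3, 0.3, 0.2]
grip_width: 0.0
gripper_force: 0.2
```

Request:
jog_arm(targets=[[0,0,0,0,0,0],[0,0,0,0,0,0],[0,0,0,0,0,0],[0,0,0,0,0,0],[0,0,0,0,0,0],[0,0,0,0,0,0],[0,0,0,0,0,0],[0,0,0,0,0,0]])

```text
time_s: 8.57
position: [0.5735, -0.2031, 0.0688]
tool_rot: [[-0.019, 1.0, -0.005], [0.998, 0.019, 0.054], [0.054, -0.004, -0.999]]
ft_force: [0.0, 0.4, -0.2]
grip_width: -0.0002
gripper_force: 0.2
```

```bash
python3 -c "
from h import *
rover('scene')
plan((.3,0,.022))"
```

```text
scene t(after) 8.617 batt [0.0726 0.1688] 775 board [0.1547 0.2001] 320 blk [0.1562 0.2699] 248
t 8.6167 deck [ 2.806e-01 -1.000e-04  2.070e-02] q [-31.7  36.9  76.6   2.7  68.5 -33.8]
(0.3, 0, 0.022) [-1.94 -0.   -0.14] [-0.26 -0.2   0.35]
```

Request:
jog_arm(targets=[[-0.1,0,-0.1,0,0,0],[-0.35,0,-0.1,0,0,0],[-0.8,0,-0.1,0,0,0],[-1.3,0,-0.1,0,0,0],[-1.8,0,-0.1,0,0,0],[-2.3,0,-0.1,0,0,0],[-2.8,0,-0.1,0,0,0],[-3.3,0,-0.1,0,0,0]])

```text
time_s: 9.28
position: [0.5741, -0.2369, 0.068]
tool_rot: [[-0.019, 1.0, -0.005], [0.998, 0.019, 0.054], [0.054, -0.004, -0.999]]
ft_force: [0.1, -0.5, 0.3]
grip_width: 0.0001
gripper_force: 0.3
```

Request:
jog_arm(targets=[[-0.5,0,0,0,0,0],[-1.0,0,0,0,0,0],[-1.5,0,0,0,0,0],[-2.0,0,0,0,0,0],[-2.5,0,0,0,0,0],[-3.0,0,0,0,0,0],[-3.5,0,0,0,0,0],[-4.0,0,0,0,0,0]])

```text
time_s: 9.95
position: [0.5749, -0.2766, 0.0659]
tool_rot: [[-0.019, 1.0, -0.005], [0.998, 0.019, 0.054], [0.054, -0.004, -0.999]]
ft_force: [0.1, 0.3, 0.2]
grip_width: 0.0002
gripper_force: 0.1
```

Request:
jog_arm(targets=[[-0.5,0,0,0,0,0],[-0.95,0,0,0,0,0],[-1.4,0,0,0,0,0],[-1.8,0,0,0,0,0],[-2.1,0,0,0,0,0],[-2.4,0,0,0,0,0],[-2.6,0,0,0,0,0],[-2.8,0,0,0,0,0]])

```text
time_s: 10.62
position: [0.5754, -0.3042, 0.0644]
tool_rot: [[-0.019, 1.0, -0.005], [0.998, 0.019, 0.054], [0.054, -0.004, -0.999]]
ft_force: [0.4, -1.0, -0.4]
grip_width: -0.0001
gripper_force: 0.1
```

```bash
python3 -c "
from h import *
rover('scene')
plan((.404,0,.022))"
```

```text
scene t(after) 10.667 batt [0.1727 0.2428] 795 board [0.255 0.299] 356 blk [0.2551 0.372 ] 213
t 10.6667 deck [0.3821 0.0005 0.0213] q [-39.2  40.9  68.6   2.3  72.7 -41. ]
(0.404, 0, 0.022) [-2.19 -0.07 -0.08] [-0.25 -0.19  0.34]
```

Nose at about 0.371, so 22 mm to go. I continue slowly and then move clear of the bumper.

Request:
jog_arm(targets=[[-0.2,0,0,0,0,0],[-0.45,0,0,0,0,0],[-0.7,0,0,0,0,0],[-0.95,0,0,0,0,0],[-1.2,0,0,0,0,0],[-1.45,0,0,0,0,0],[-1.7,0,0,0,0,0],[-1.95,0,0,0,0,0]])

```text
time_s: 11.33
position: [0.5758, -0.3237, 0.0633]
tool_rot: [[-0.019, 1.0, -0.005], [0.998, 0.019, 0.054], [0.054, -0.004, -0.999]]
ft_force: [-0.2, -0.1, 0.3]
grip_width: 0.0003
gripper_force: 0.1
```

Request:
jog_arm(targets=[[-0.2,0,0,0,0,0],[-0.4,0,0,0,0,0],[-0.6,0,0,0,0,0],[-0.8,0,0,0,0,0],[-1.0,0,0,0,0,0],[-1.2,0,0,0,0,0],[-1.4,0,0,0,0,0],[-1.7,0,0,0,0,0]])

```text
time_s: 12.0
position: [0.5762, -0.3405, 0.0624]
tool_rot: [[-0.019, 1.0, -0.005], [0.998, 0.019, 0.054], [0.054, -0.004, -0.999]]
ft_force: [-1.2, 0.1, -0.1]
grip_width: 0.0001
gripper_force: 0.0
```

Request:
jog_arm(targets=[[-0.6,0,-0.5,0,0,0],[-1.5,0,-2,0,0,0],[-3,0,-5,0,0,0],[-4,0,-9,0,0,0],[-6,0,-12,0,0,0],[-9,-1,-14,0,0,0],[-12,-2,-15,0,0,0],[-12,-2,-15,0,0,0]])

```text
time_s: 12.67
position: [0.5568, -0.4748, 0.2083]
tool_rot: [[-0.014, 1.0, -0.002], [0.999, 0.014, 0.049], [0.049, -0.002, -0.999]]
ft_force: [-1.1, -0.0, -0.4]
grip_width: -0.0001
gripper_force: 0.0
```

```bash
python3 -c "
from h import *
rover('scene'); im=rover('top'); im2=rover('scene')
plan((.404,0,.022)); print(env.observe()['ft_force'])
cv2.imwrite('pics/t4.png',im['frame'][:,:,::-1])"
```

```text
scene t(after) 12.717 batt [0.193  0.3062] 808 board [0.2757 0.3205] 371 blk [0.319  0.3915] 154
top t(after) 12.767 batt [0.1898 0.2621] 964 board [0.2746 0.3199] 532 blk [0.3164 0.391 ] 219
scene t(after) 12.817 batt [0.1933 0.2636] 808 board [0.2758 0.3205] 375 blk [0.3191 0.3918] 157
t 12.8167 deck [ 0.5389 -0.0181  0.1706] q [-49.9  43.4  39.3   1.8  99.9 -50.7]
(0.404, 0, 0.022) [13.41  1.95 14.91] [-0.27 -0.24  0.32]
[ 0.88693037 -0.09208111 -0.63146334]
```

View pics/t4.png

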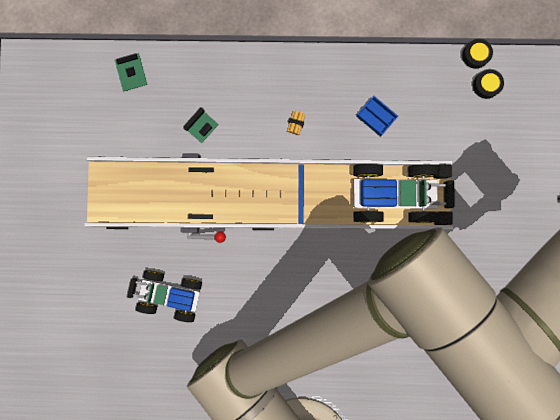

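The rover stands on the stops with its nose at about 0.391, the gate is down (knob at (237,220)), the loose parts haven't moved and the hand is clear.

```bash
python3 -c "
from rig import env
print(env.close_job())"
```

```text
the job is handed in; nothing more can be done
None
```

I released the rover, let it coast past the blue line, caught it on its bumper and held it still at a nose position of about 0.27 m. I then eased it onto the end stops (nose about 0.391 m), took the hand clear and handed the job in at about 12.8 s; the hand-in returned no verdict.

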